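# Sort the blood grouping reagents into their colour-coded stands

## Robot

A 6-joint arm with a two-finger parallel gripper is mounted at the origin on the work surface; the furniture and walls round the work are solid. World frame = base frame: x ahead of the robot, y to its left, z up, the work surface at z = 0. Lengths are in mm, angles in rad, forces in N, time in s.
With the tool pointing down it reaches from about 350 to 975 mm from the base axis. Payload 7.1 kg.
Tool frame: the origin (TCP) lies on the front face of the gripper's body, between the roots of the fingers; the fingertips stand 80 mm ahead of it and the grasp point (between the pads) lies 61 mm ahead of it (env.tips_ahead is the distance from the TCP to the fingertips, in mm); z points along the fingers, y is the line along which they close (so a half turn about z gives the same grasp; the last joint's range is limited). The gripper opens to 88 mm and grips with 3 to 60 N. Pads are 20 mm wide; open, the fingers measure 115 mm over their backs; the gripper's body (75 mm by 178 mm) begins 61 mm behind the grasp point.
Start: joints at [1.164, 0.423, 1.63, -0, 1.089, -0.019], TCP at [236.313, 578.586, 302.675] pointing down, gripper open.
Joint ranges: [-3, 3], [-0.9, 2.11], [0.09, 2.58], [-1.31, 4.45], [0.11, 2.69], [-2.54, 2.54]. Speed limits (rad/s): [2.39, 2.39, 3.01, 3.14, 3.14, 3.14].

## Interface

Orientations are given as a unit quaternion [x, y, z, w].
In Python, from station import env, set_gripper, viewer, workorder gives the robot as it stands. Calls block until the motion is done:
- env.reach(position, orientation): joint-space move of the TCP to a pose.
- env.move_l(position, rot=None, rate=150, f_stop=None): straight line of the TCP; rot=None keeps the orientation; rate is the mean speed in mm/s. With f_stop (N) it stops when the force on the tool has changed by that much, and returns True; else False.
- env.move_joints(angles): joint-space move.
- set_gripper(opening): finger opening in mm; the grip force is fixed at half the most; returns when the fingers have stopped.
- env.hold(seconds).
- env.ik(position, orientation): joint angles nearest the present ones, or None.
- env.read_state(): the state.
- viewer.camera(name): name is "scene" or "side" or "wrist"; returns the picture (400x640x3 uint8, blue, green, red); there is no depth.
- viewer.camera_params(name): a dict with "fx", "fy", "cx", "cy" (pixels), "pose" (4x4, takes a point from camera to world coordinates); the wrist camera has in their place "tool_from_camera" (4x4, takes a point from camera to tool coordinates, whose origin is the TCP and whose axes are the flange's). Camera axes: x right, y up, looking along -z (the intrinsics and any distortion apply to the point x, -y, -z); pixel columns grow to the right and rows downward; lengths in mm; the calibration is good to about 2 mm. A picture is of the moment at which its call begins: read the wrist's pose just before it. camera_params takes no time and is no camera call.
A pose or a line that the arm cannot do raises env.IKError and nothing moves.
- workorder.sign_off(): hands the job in; it is judged then, once.
The state is a dict: "time_s": time; "qpos": joint angles; "dq": joint speeds; "tau": joint torques, N m; "tool_pos": TCP position; "orientation": TCP orientation; "force": force on the tool from outside, world axes, zero at the start; "wrist_torque": the same for the moment, N m; "width": finger opening in mm; "grip_force": force on a finger pad.
Only numpy, scipy, OpenCV 4.12 (cv2) and the standard library are available. Lean on these libraries where they do the work, as an engineer would, in place of code of your own. Each camera call takes 0.05 s, during which the arm holds its last target. There are 200 camera calls.

## Task

The four blood grouping reagents have been muddled: two dropper bottles stand in stands of the wrong colour and two have been left out on the desk. Put every bottle upright and all the way down into the block-shaped stand that has the colour of its cap. Do not knock any bottle over, and leave the typing plate and the iodine bottle undisturbed where they are.

Things in the scene. Friction and masses are not known exactly. Their poses are not given: they have to be found in the camera images.
- blue_bottle: dropper bottle of brown glass with a bright blue cap and bulb, 80 mm tall, about 25 g: round body 25 mm across up to 47 mm above its bottom, then cap and bulb, at most 18 mm across. Origin: centre of its underside (at desk height whether it stands on the desk or in a stand); z runs up through the bulb, yaw means nothing. Grip the body; 25 N holds it.
- yellow_bottle: dropper bottle of brown glass with a yellow cap and bulb, 80 mm tall, about 25 g: round body 25 mm across up to 47 mm above its bottom, then cap and bulb, at most 18 mm across. Origin: centre of its underside (at desk height whether it stands on the desk or in a stand); z runs up through the bulb, yaw means nothing. Grip the body; 25 N holds it.
- grey_bottle: dropper bottle of brown glass with a light grey cap and bulb, 80 mm tall, about 25 g: round body 25 mm across up to 47 mm above its bottom, then cap and bulb, at most 18 mm across. Origin: centre of its underside (at desk height whether it stands on the desk or in a stand); z runs up through the bulb, yaw means nothing. Grip the body; 25 N holds it.
- green_bottle: dropper bottle of brown glass with a green cap and bulb, 80 mm tall, about 25 g: round body 25 mm across up to 47 mm above its bottom, then cap and bulb, at most 18 mm across. Origin: centre of its underside (at desk height whether it stands on the desk or in a stand); z runs up through the bulb, yaw means nothing. Grip the body; 25 N holds it.
- blue_stand: stand for one bottle, fixed to the desk: square bright blue plastic block, 60x60 mm (65 mm over its rounded corner posts), 20 mm high, with a white card window on its front (-x). The round well in its middle, 36 mm wide, goes right through: a bottle in it stands on the desk top, its brown body showing 27 mm above the block. Origin: centre of the well at desk height; z up.
- yellow_stand: stand for one bottle, fixed to the desk: square yellow plastic block, 60x60 mm (65 mm over its rounded corner posts), 20 mm high, with a white card window on its front (-x). The round well in its middle, 36 mm wide, goes right through: a bottle in it stands on the desk top, its brown body showing 27 mm above the block. Origin: centre of the well at desk height; z up.
- grey_stand: stand for one bottle, fixed to the desk: square light grey plastic block, 60x60 mm (65 mm over its rounded corner posts), 20 mm high, with a white card window on its front (-x). The round well in its middle, 36 mm wide, goes right through: a bottle in it stands on the desk top, its brown body showing 27 mm above the block. Origin: centre of the well at desk height; z up.
- green_stand: stand for one bottle, fixed to the desk: square green plastic block, 60x60 mm (65 mm over its rounded corner posts), 20 mm high, with a white card window on its front (-x). The round well in its middle, 36 mm wide, goes right through: a bottle in it stands on the desk top, its brown body showing 27 mm above the block. Origin: centre of the well at desk height; z up.
- typing_plate: bystander: white blood typing plate with samples on it, 95x155x6 mm, lying loose at the left of the stands, on the same desk (not the other such plate, on the desk at the far left); origin: centre of its underside, long side along its y. Leave it where it is.
- iodine_bottle: bystander: brown iodine bottle with a white label and a black dropper, 34x34x102 mm, standing loose behind the work; origin: centre of its underside. Leave it where it is.

How it is judged:
By the outcome, as a careful person would: the job done as asked, in the order asked, and still so for the second after the job is handed in, with the robot touching nothing.
It also fails if it takes over 96 s, if anything falls off the work surface, if the arm or the gripper's body presses on something with over 40 N, if the wrist force passes 120 N, or if a joint passes its speed limit or range.

## Working session

There is one attempt and no reset: what is moved stays moved. The work goes in short steps, each a Python script; the robot and the scene stay as the last script left them, time stands still between calls to the robot, and variables do not carry over. Pictures are saved under pics/ and viewed, at most 14 in all, crops included, and the job is handed in when it is done.

```bash
mkdir -p pics; ls
python3 - <<'E'
from station import env, viewer
import cv2
for n in ("scene","side","wrist"):
    cv2.imwrite(f"pics/{n}0.png",viewer.camera(n))
    p=viewer.camera_params(n); print(n,p)
print(env.read_state())
E
```

```text
pics
scene {'fx': 438.2657084641548, 'fy': 438.2657084641548, 'cx': 321.40356733346414, 'cy': 209.5362796022795, 'pose': array([[ 4.89132919e-01,  6.71735980e-01, -5.56345001e-01,
         3.29611887e+00],
       [-8.72093766e-01,  3.66278331e-01, -3.24488286e-01,
        -9.25881845e+01],
       [-1.41933382e-02,  6.43902910e-01,  7.64975550e-01,
         7.90727276e+02],
       [ 0.00000000e+00,  0.00000000e+00,  0.00000000e+00,
         1.00000000e+00]])}
side {'fx': 478.23187747782765, 'fy': 478.23187747782765, 'cx': 318.1056458878245, 'cy': 191.73317461928428, 'pose': array([[-9.73754701e-01,  1.01009723e-01, -2.03957885e-01,
         3.02811928e+02],
       [-2.26810256e-01, -5.05245627e-01,  8.32636754e-01,
         1.19262496e+03],
       [-1.89444214e-02,  8.57043694e-01,  5.14895345e-01,
         6.35470250e+02],
       [ 0.00000000e+00,  0.00000000e+00,  0.00000000e+00,
         1.00000000e+00]])}
wrist {'fx': 357.7827845074087, 'fy': 357.7827845074087, 'cx': 312.5477939438254, 'cy': 196.93006258933096, 'tool_from_camera': array([[-4.11226263e-04,  9.63340692e-01,  2.68280
[... 306 characters left out ...]
5, 'qpos': array([ 1.16399807e+00,  4.23697613e-01,  1.63048045e+00, -2.41523011e-05,
        1.08859825e+00, -1.90044436e-02]), 'dq': array([-3.43041555e-05, -6.70464747e-05, -3.66105756e-03,  1.79437098e-03,
        1.32090613e-03,  3.48532993e-04]), 'tau': array([-1.24841872e-04, -5.44976199e+01, -2.73920882e+01,  6.44193403e-02,
        2.05135590e-02, -8.70093527e-05]), 'tool_pos': array([236.19652904, 578.29922198, 302.07339451]), 'orientation': array([ 1.92678694e-01,  9.81261724e-01, -5.80731082e-04, -1.14598031e-04]), 'force': array([ 0.48555205, -0.50356364, -0.43349809]), 'wrist_torque': array([-0.02335085,  0.01866451,  0.00066555]), 'grip_force': 0.0, 'width': 88.03406496363903}
```

View pics/scene0.png

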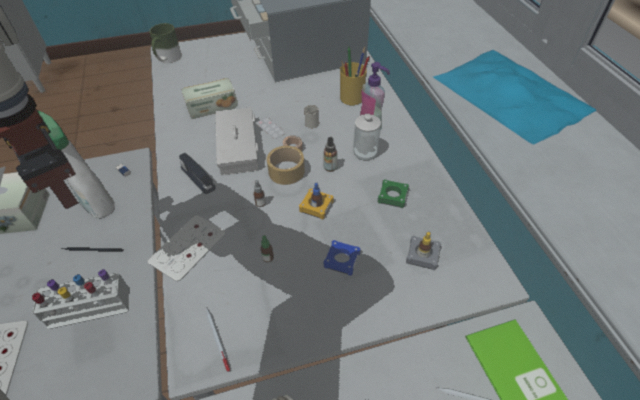

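View pics/side0.png

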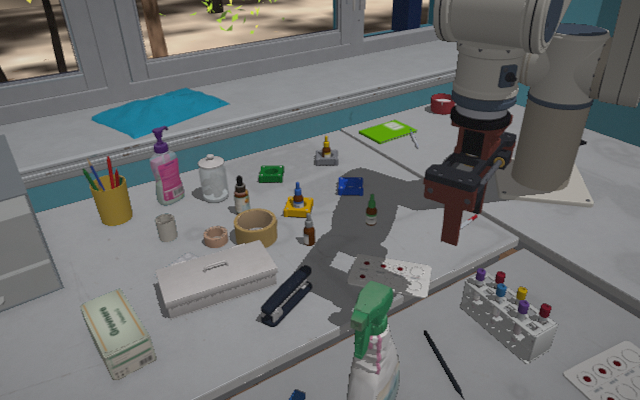

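The scene picture shows the blue bottle in the yellow stand (316,203), the yellow bottle in the grey stand (425,250), and the green (393,193) and blue (342,257) stands empty. The grey bottle is loose at (259,195), the green one at (266,248), the plate is near (187,245) and the iodine bottle near (330,155). Next I'll enlarge both views.

Run:
```python
import cv2
a=cv2.imread("pics/scene0.png")[130:280,230:450]; cv2.imwrite("pics/sc.png",cv2.resize(a,None,fx=3.6,fy=3.6,interpolation=cv2.INTER_CUBIC))
a=cv2.imread("pics/side0.png")[125:255,190:390]; cv2.imwrite("pics/sd.png",cv2.resize(a,None,fx=4,fy=4,interpolation=cv2.INTER_CUBIC))
```

```text
(no output)
```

View pics/sc.png

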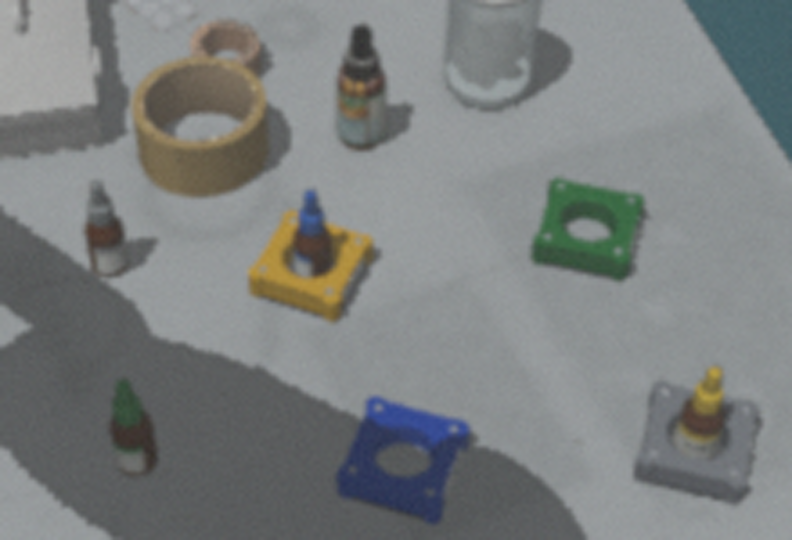

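View pics/sd.png

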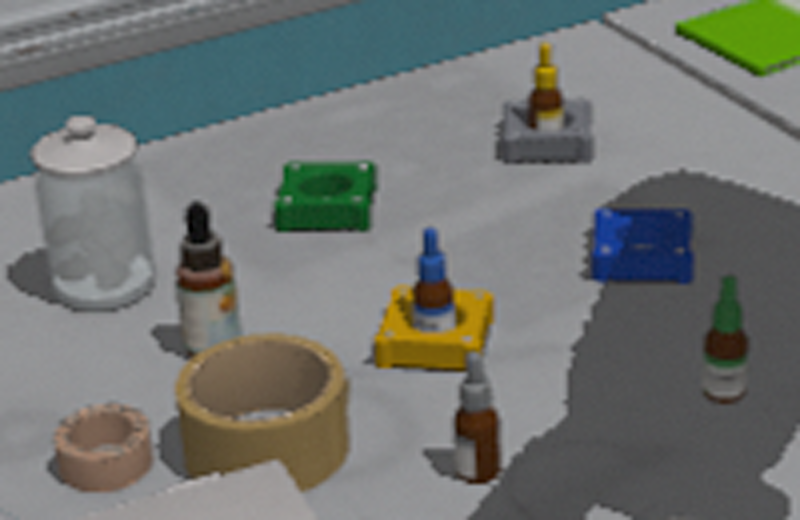

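```bash
cat > h.py <<'E'
import numpy as np, cv2
from scipy.spatial.transform import Rotation as R
from station import env, viewer, set_gripper
def ray(cam,u,v,T=None):
    p=viewer.camera_params(cam)
    T=p["pose"] if T is None else T@p["tool_from_camera"]
    return T[:3,3], T[:3,:3]@np.array([(u-p["cx"])/p["fx"],-(v-p["cy"])/p["fy"],-1])
def onz(cam,u,v,z,T=None):
    o,d=ray(cam,u,v,T); return (o+d*(z-o[2])/d[2]).round(1)
def tri(*rays):
    A=sum(np.eye(3)-np.outer(d,d)/(d@d) for o,d in rays); b=sum((np.eye(3)-np.outer(d,d)/(d@d))@o for o,d in rays)
    return np.linalg.solve(A,b).round(1)
def toolT():
    s=env.read_state(); T=np.eye(4); T[:3,:3]=R.from_quat(s["orientation"]).as_matrix(); T[:3,3]=s["tool_pos"]; return T
def quat(a): # tool down, tool y axis at angle a from world +y
    return (R.from_euler("z",a)*R.from_quat([0,1,0,0])).as_quat()
E
python3 - <<'E'
from h import *
sc=lambda p:(p[0]/3.6+230-.36,p[1]/3.6+130-.36); sd=lambda p:(p[0]/4+190-.4,p[1]/4+125-.4)
for n,a,b,z in [("green st",(588,221),(327,184),20),("blue st",(405,452),(643,230),20),("grey st",(698,432),(546,122),20),("yellow st",(313,252),(437,315),20),
 ("blue",(310,194),(430,230),80),("yellow",(714,369),(545,45),80),("grey",(97,184),(474,355),80),("green",(124,380),(728,279),80),("iodine",(361,28),(197,203),102)]:
    u,w=sc(a),sd(b); print(n,tri(ray("scene",*u),ray("side",*w)),onz("scene",*u,z),onz("side",*w,z))
for c in [(147,262),(181,278),(215,222)]: print("plate",onz("scene",*c,6))
print("tape",onz("scene",*sc((201,90)),30))
E
```

```text
green st [696.2 113.3  19.5] [695.4 113.1  20. ] [696.1 113.9  20. ]
blue st [475.5 134.3  19.9] [474.9 134.2  20. ] [475.9 134.   20. ]
grey st [571.8 -10.6  17.7] [570.6 -10.8  20. ] [570.3  -5.5  20. ]
yellow st [581.6 258.5  20.8] [584.9 259.1  20. ] [579.8 259.3  20. ]
blue [582.  258.1  78. ] [580.3 257.1  80. ] [581.  261.4  80. ]
yellow [571.7  -9.5  78.6] [571.3  -9.7  80. ] [570.5  -5.6  80. ]
grey [525.2 380.   77.4] [524.2 378.4  80. ] [523.5 384.3  80. ]
green [404.9 278.4  78.4] [405.4 277.6  80. ] [403.4 282.   80. ]
iodine [711.4 292.4 100.8] [709.9 291.7 102. ] [710.7 294.3 102. ]
plate [267.2 496.3   6. ]
plate [271.9 405.6   6. ]
plate [424.4 436.5   6. ]
tape [671.9 399.4  30. ]
```

Both cameras agree to within a few mm and the heights match, with bottle tips at about 78 and blocks at about 20. A wrist view from above will tighten this up.

Run:
```python
from h import *
K={"green st":(696,113,20),"blue st":(475.5,134,20),"grey st":(571,-9.5,20),"yellow st":(582,259,20),"blue":(581,258.5,80),"yellow":(571,-8.5,80),"grey":(524.5,380,80),"green":(404.5,279,80),"iodine":(711,292.5,102)}
for i,(x,y) in enumerate([(480,270),(570,80)]):
    env.reach([x,y,300],quat(0)); T=toolT(); im=viewer.camera("wrist"); p=viewer.camera_params("wrist")
    np.save(f"T{i}.npy",T); cv2.imwrite(f"pics/w{i}.png",im)
    W=np.linalg.inv(T@p["tool_from_camera"])
    for n,k in K.items():
        c=W[:3,:3]@np.array(k)+W[:3,3]; print(i,n,(p["cx"]+p["fx"]*c[0]/-c[2]).round(),(p["cy"]-p["fy"]*c[1]/-c[2]).round())
print(env.read_state()["time_s"],env.read_state()["qpos"])
```

```text
0 green st 180.0 348.0
0 blue st 180.0 166.0
0 grey st 58.0 252.0
0 yellow st 302.0 261.0
0 blue 300.0 288.0
0 yellow 15.0 278.0
0 grey 434.0 232.0
0 green 323.0 94.0
0 iodine 335.0 418.0
1 green st 341.0 281.0
1 blue st 368.0 74.0
1 grey st 225.0 172.0
1 yellow st 484.0 182.0
1 blue 515.0 196.0
1 yellow 210.0 185.0
1 grey 670.0 131.0
1 green 578.0 -32.0
1 iodine 543.0 339.0
2.5583 [ 1.21075078e-01  3.54152314e-01  1.74401849e+00  4.84607615e-04
  1.04378055e+00 -1.45121946e+00]
```

View pics/w0.png

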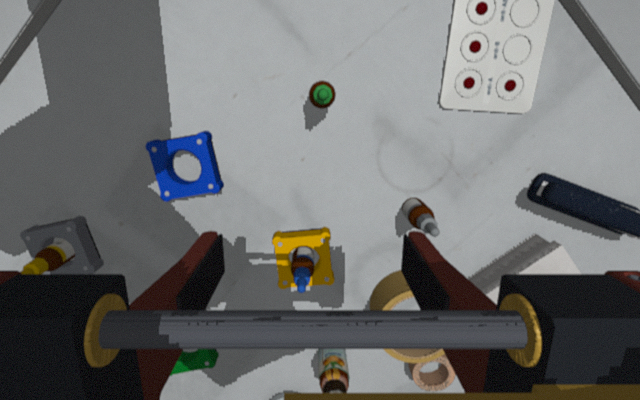

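View pics/w1.png

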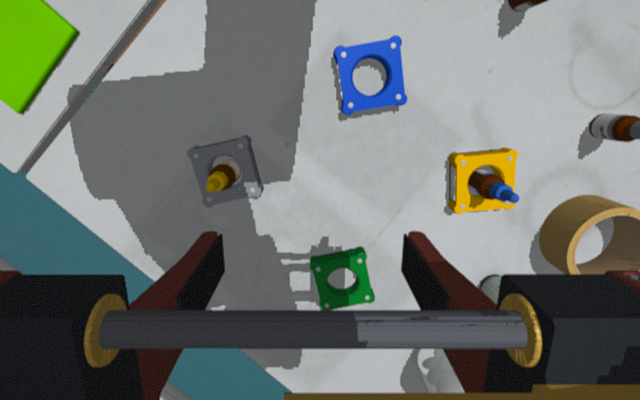

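The w0 view shows blue well (187,167), yellow block (303,260), green cap (322,94) and grey tip (432,231). The w1 view shows blue well (370,76), green well (342,280), grey block (225,171) and yellow block (485,182). All match the predictions except the blue stand in w0, which is about 6 px off, so I'll check that one numerically.

Run:
```python
from h import *
for i,(x0,y0,x1,y1) in enumerate([(140,120,230,210),(325,30,415,120)]):
    im=cv2.imread(f"pics/w{i}.png"); h=cv2.cvtColor(im,cv2.COLOR_BGR2HSV)[y0:y1,x0:x1]
    m=cv2.inRange(h,(105,150,60),(130,255,255)); c,_=cv2.findContours(m,cv2.RETR_CCOMP,cv2.CHAIN_APPROX_NONE)
    T=np.load(f"T{i}.npy")
    for k in sorted(c,key=cv2.contourArea)[-2:]:
        M=cv2.moments(k); u,v=M["m10"]/M["m00"]+x0,M["m01"]/M["m00"]+y0
        print(i,M["m00"],u,v,onz("wrist",u,v,20,T))
print(np.load("T0.npy"),np.load("T1.npy"))
p=viewer.camera_params("wrist"); print([k for k in p]); 
p=viewer.camera_params("scene"); print([k for k in p])
im=cv2.imread("pics/w0.png"); a=im[110:300,130:350]; cv2.imwrite("pics/w0c.png",cv2.resize(a,None,fx=3,fy=3,interpolation=cv2.INTER_CUBIC))
```

```text
0 777.5 186.35841371918542 165.62808145766346 [475. 141.  20.]
0 3594.0 184.82201817844555 166.03895381190873 [475.5 139.4  20. ]
1 1103.5 368.9158737350853 76.28439812717112 [477.7 135.2  20. ]
1 4021.5 370.6540262754362 74.97040905134901 [476.5 136.9  20. ]
[[-9.99999962e-01 -2.70641848e-04  4.64150919e-05  4.79814071e+02]
 [-2.70629189e-04  9.99999926e-01  2.72520696e-04  2.70613944e+02]
 [-4.64888440e-05  2.72508124e-04 -9.99999962e-01  3.00037724e+02]
 [ 0.00000000e+00  0.00000000e+00  0.00000000e+00  1.00000000e+00]] [[-9.99999883e-01 -2.31260310e-04 -4.25459272e-04  5.69677161e+02]
 [-2.31446363e-04  9.99999878e-01  4.37301890e-04  8.09311169e+01]
 [ 4.25358090e-04  4.37400310e-04 -9.99999814e-01  2.99893747e+02]
 [ 0.00000000e+00  0.00000000e+00  0.00000000e+00  1.00000000e+00]]
['fx', 'fy', 'cx', 'cy', 'tool_from_camera']
['fx', 'fy', 'cx', 'cy', 'pose']
```

View pics/w0c.png

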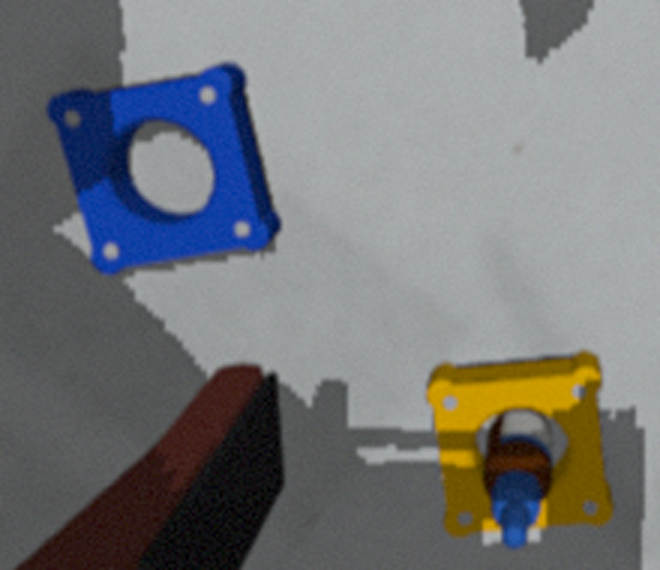

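The screw-dot mean puts the blue stand at about (476,135), so the estimate holds. I'll move the blue bottle first.

```bash
cat >> h.py <<'E'
ZG=103.
def say(t):
    s=env.read_state(); print(t,"t",round(s["time_s"],1),"pos",s["tool_pos"].round(1),"w",round(s["width"],1),"g",round(s["grip_force"],1),"F",s["force"].round(1))
def move(src,dst,a=0,b=0,hi=235):
    set_gripper(52)
    env.reach([*src,hi],quat(a))
    if env.move_l([*src,ZG],rate=120,f_stop=12): say("CONTACT down"); return False
    set_gripper(10); say("gripped")
    env.move_l([*src,hi],rate=120); say("lifted")
    if env.read_state()["width"]<20: return False
    env.move_l([*dst,hi],rot=quat(b),rate=200)
    env.move_l([*dst,ZG+25],rate=120)
    if env.move_l([*dst,ZG+.5],rate=50,f_stop=8): say("CONTACT place")
    say("placed"); 
    if env.read_state()["tool_pos"][2]>ZG+4: return False
    set_gripper(52); env.hold(.3); env.move_l([*dst,hi],rate=150); say("done"); return True
E
python3 - <<'E'
from h import *
print(move((581.5,258.3),(476,135.2)))
cv2.imwrite("pics/a1.png",viewer.camera("scene")[130:290,230:450])
cv2.imwrite("pics/a1.png",cv2.resize(cv2.imread("pics/a1.png"),None,fx=3,fy=3,interpolation=cv2.INTER_CUBIC))
E
```

```text
gripped t 5.9 pos [581.6 258.4 103.2] w 24.3 g 30.0 F [ 0.  -0.4  1.9]
lifted t 7.1 pos [581.1 258.1 234.1] w 24.4 g 30.0 F [-0.4 -0.2  0.4]
CONTACT place t 9.6 pos [475.7 135.3 103. ] w 24.3 g 30.0 F [-0.8  1.   4.7]
placed t 9.6 pos [475.7 135.3 103. ] w 24.3 g 30.0 F [-0.8  1.   4.7]
done t 11.6 pos [475.5 135.1 234.3] w 52.1 g 0.0 F [0.  0.3 0.2]
True
```

View pics/a1.png

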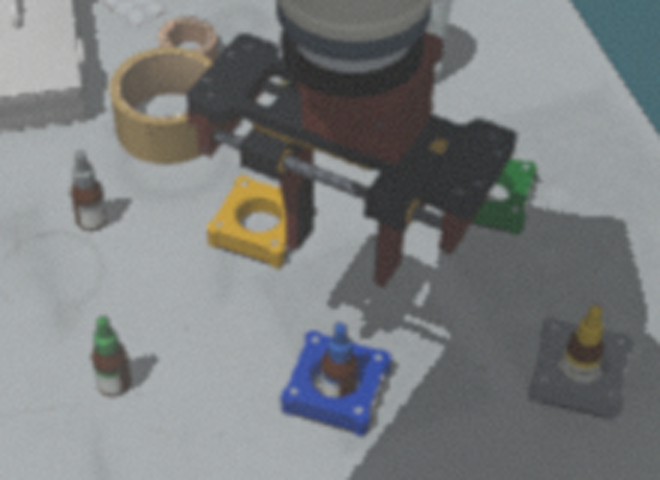

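Blue stands upright in the blue stand (crop 340,370), and the desk contact came at full depth (z 103.0). The other three follow.

Run:
```python
from h import *
ok=move((571,-8.8),(581.5,258)) and move((524.5,380),(571,-9.3)) and move((404.5,278.5),(696,113.3))
print(ok)
if ok: env.reach([400,330,330],quat(0))
say("end")
im=viewer.camera("scene")[130:290,230:450]; cv2.imwrite("pics/b1.png",cv2.resize(im,None,fx=3.5,fy=3.5,interpolation=cv2.INTER_CUBIC))
im=viewer.camera("side"); cv2.imwrite("pics/b2.png",cv2.resize(im[110:320,150:450],None,fx=2.6,fy=2.6,interpolation=cv2.INTER_CUBIC))
```

```text
gripped t 14.4 pos [571.1  -8.8 103.2] w 24.3 g 30.0 F [0.3 0.1 2.5]
lifted t 15.6 pos [570.5  -8.8 234.2] w 24.5 g 30.0 F [ 0.2 -0.5 -0.7]
CONTACT place t 18.7 pos [581.  257.8 102.9] w 24.4 g 30.0 F [ 0.4 -1.4  4.5]
placed t 18.7 pos [581.  257.8 102.9] w 24.4 g 30.0 F [ 0.4 -1.4  4.5]
done t 20.6 pos [581.  257.8 234.1] w 52.3 g 0.0 F [-0.7 -0.4  0.7]
gripped t 23.2 pos [524.6 380.1 103.2] w 24.4 g 30.0 F [-1.   0.2  1.8]
lifted t 24.5 pos [524.1 379.7 234. ] w 24.5 g 30.0 F [ 0.  -0.3 -0.8]
CONTACT place t 28.2 pos [570.6  -9.1 103.1] w 24.2 g 30.0 F [-0.2  0.2  4.8]
placed t 28.2 pos [570.6  -9.1 103.1] w 24.2 g 30.0 F [-0.2  0.2  4.8]
done t 30.1 pos [570.4  -9.3 234.2] w 52.1 g 0.0 F [-0.5 -0.4 -0. ]
gripped t 33.4 pos [404.6 278.6 103.2] w 24.8 g 30.0 F [-0.   0.2  2.8]
lifted t 34.6 pos [404.1 278.3 234.4] w 24.6 g 30.0 F [ 0.1  0.4 -1.3]
CONTACT place t 38.0 pos [695.5 113.4 103. ] w 24.6 g 30.0 F [0.  0.7 4.3]
placed t 38.0 pos [695.5 113.4 103. ] w 24.6 g 30.0 F [0.  0.7 4.3]
done t 40.0 pos [695.4 113.2 233.9] w 51.8 g 0.0 F [ 0.4 -0.6 -0.2]
True
end t 41.4 pos [400.8 329.8 329.8] w 52.0 g 0.0 F [ 0.1  0.1 -0.3]
```

View pics/b1.png

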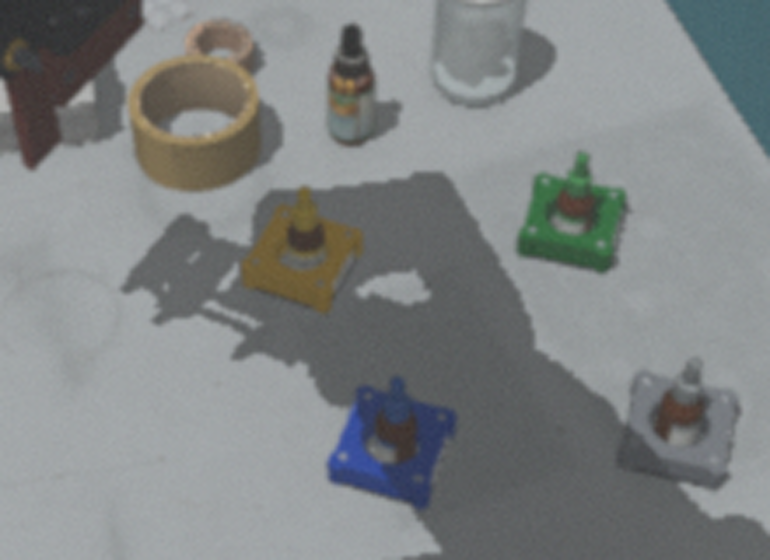

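View pics/b2.png

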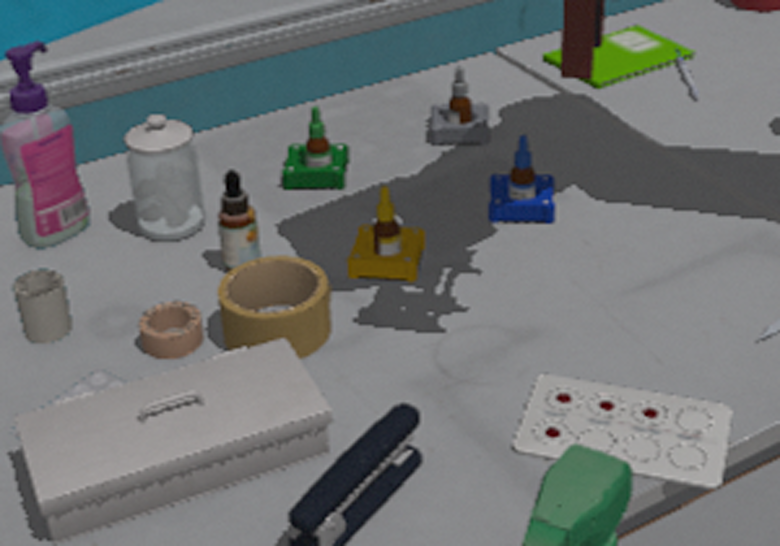

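Both pictures show all four bottles upright and fully down in their matching stands: b1 yellow (303,235), green (577,200), blue (395,430), grey (685,410). The iodine bottle and plate have not moved.

```bash
python3 -c "
from station import workorder; print(workorder.sign_off())"
```

```text
the job is handed in; nothing more can be done
None
```

All four bottles are upright and fully down in the stands that match their caps, the typing plate and iodine bottle were not disturbed, and the job is handed in at about 41 s on the robot's clock.

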